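# Park the brass end plugs in their dishes

### The arm

A 6-joint arm with a two-finger parallel gripper is mounted at the origin on the work surface. World frame = base frame: x ahead of the robot, y to its left, z up, the work surface at z = 0. Lengths are in m, angles in rad, forces in N, time in s.
With the tool pointing down it reaches from about 0.275 to 0.825 m from the base axis. Payload 5.2 kg.
Tool frame: the origin (TCP) lies midway between the tips of the shut fingers; the grasp point (between the pads) lies 19 mm behind it; z points along the fingers, y is the direction in which the jaws open and shut (so a half turn about z gives the same grasp; the last joint's range is limited). The gripper opens to 93 mm and grips with 3 to 60 N. Pads are 15 mm wide; open, the fingers measure 128 mm over their backs; the gripper's body (75 mm by 188 mm) begins 65 mm behind the grasp point.
Start: joints at [1.054, 0.259, 1.535, -0, 1.348, -0.203], TCP at [0.17, 0.523, 0.219] pointing down, gripper open.
Joint ranges: [-3.14, 3.14], [-0.91, 2.08], [0.19, 2.58], [-1.22, 4.36], [0.22, 2.71], [-3.12, 3.12]. Speed limits (rad/s): [2.57, 2.57, 3.14, 3.14, 3.14, 3.14].

### API

Orientations are given as a unit quaternion [w, x, y, z].
In Python, from plant import readout, optics, close_job gives the robot as it stands.
- The arm moves only by the tool jog_arm, never from a script. Its argument "targets" is a list of rows, each an object of numbers: "tx", "ty", "tz": the shift along the tool's x, y, z in mm; "spin": the turn about the tool's z in degrees; "fingers": the opening, from 0 (shut) to 1 (fully open). In form: [{"tx": .., "ty": .., "tz": .., "spin": .., "fingers": ..}, ...]. A call has exactly 8 rows; each row is the pose to reach, as a shift and turn from the pose measured when the call began, along the tool's axes at that moment; what a row does not reach only later rows make up. A row lasts 1/10 s, in which the tool goes at most 50 mm and 8.59 degrees, less where a joint would pass 70% of its speed; a pose out of reach is approached as far as the arm can. A call with a gripper value outside its range is refused whole. The fingers move at their own pace and stop on an object; "newtons" is the grip in N (left out, the last holds). Time passes only in rows, so rows that repeat a pose let the fingers close, or fill a call up. It gives the time, the measured TCP pose, the force and the opening at its end, in the units of the state.
- readout.read_state(): the state, without advancing time (a new reading comes with each control period).
- optics.capture(name): name is "scene" or "top" or "wrist"; returns a dict with "image" (400x640x3 uint8, red, green, blue), "fx", "fy", "cx", "cy" (pixels), "rvec" (rotation vector, rad) and "tvec" (3), from world to camera coordinates, as OpenCV has them; the wrist camera has in their place "hand_eye" (4x4, takes a point from camera to tool coordinates, whose origin is the TCP and whose axes are the flange's). Camera axes: x right, y down, z forward; pixel columns grow to the right and rows downward; lengths in m; the calibration is good to about 2 mm. A picture is of the moment at which its call begins: read the wrist's pose just before it. There is no depth.
- close_job(): hands the job in, once; it reports no verdict.
The state is a dict: "clock": time; "qpos": joint angles; "qvel": joint speeds; "tau": joint torques, N m; "tool_pos": TCP position; "eef_rot": TCP orientation; "force": force on the tool from outside, world axes, zero at the start; "torque": the same for the moment, N m; "opening": opening from 0.0 (shut) to 1.0 (fully open).
Only numpy, scipy, OpenCV 4.12 (cv2) and the standard library are available. Lean on these libraries where they do the work, as an engineer would, in place of code of your own. Each camera call takes 0.05 s, during which the arm holds its last target. There are 200 camera calls.

### The job

The furnace tube's four brass end plugs lie about the bench: put every one, boss up, flat in the blue dish of its own size - the smallest plug in the smallest dish, and so on up to the largest plug in the largest dish. Lower each plug into its dish rather than dropping it, and leave the two white ceramic collars standing where they are.

Things in the scene. Friction and masses are not known exactly. Their poses are not given: they have to be found in the camera images.
- plug_small: the smallest of four brass (golden) end plugs, loose: a stepped round body, its flange 24 mm across and 12 mm high, and on it a gripping boss 16 mm across reaching up to 34 mm; origin at the centre of its underside, z up along its axis
- plug_medium: the second smallest of four brass (golden) end plugs, loose: a stepped round body, its flange 38 mm across and 12 mm high, and on it a gripping boss 24 mm across reaching up to 34 mm; origin at the centre of its underside, z up along its axis
- plug_large: the second largest of four brass (golden) end plugs, loose: a stepped round body, its flange 52 mm across and 12 mm high, and on it a gripping boss 32 mm across reaching up to 34 mm; origin at the centre of its underside, z up along its axis
- plug_largest: the largest of four brass (golden) end plugs, loose: a stepped round body, its flange 66 mm across and 12 mm high, and on it a gripping boss 40 mm across reaching up to 34 mm; origin at the centre of its underside, z up along its axis
- dish_small: the smallest of four round blue parking dishes: well 40 mm across, wall 5 mm thick, rim 11 mm above the bench, its flat floor 4 mm above the bench (the well is 16 mm wider than the flange of the smallest plug); it cannot slide; origin at the centre of its underside, z up
- dish_medium: the second smallest of four round blue parking dishes: well 54 mm across, wall 5 mm thick, rim 11 mm above the bench, its flat floor 4 mm above the bench (the well is 16 mm wider than the flange of the second smallest plug); it cannot slide; origin at the centre of its underside, z up
- dish_large: the second largest of four round blue parking dishes: well 68 mm across, wall 5 mm thick, rim 11 mm above the bench, its flat floor 4 mm above the bench (the well is 16 mm wider than the flange of the second largest plug); it cannot slide; origin at the centre of its underside, z up
- dish_largest: the largest of four round blue parking dishes: well 82 mm across, wall 5 mm thick, rim 11 mm above the bench, its flat floor 4 mm above the bench (the well is 16 mm wider than the flange of the largest plug); it cannot slide; origin at the centre of its underside, z up
- collar_a: one of two white ceramic collars that stay where they are, loose and light: a stepped round body, its flange 38 mm across and 12 mm high, and on it a gripping boss 24 mm across reaching up to 34 mm; origin at the centre of its underside, z up along its axis
- collar_b: one of two white ceramic collars that stay where they are, loose and light: a stepped round body, its flange 52 mm across and 12 mm high, and on it a gripping boss 32 mm across reaching up to 34 mm; origin at the centre of its underside, z up along its axis
Things that resemble listed ones, but are neither listed nor needed, are in the scene too. What is shaped like the plug_medium but red or turquoise is not meant.

How it is judged:
By the outcome, as a careful person would: the job done as asked, in the order asked, and still so for the second after the job is handed in, with the robot touching nothing.
It also fails if it takes over 102 s, if anything falls off the work surface, if the arm or the gripper's body presses on something with over 40 N, if the wrist force passes 120 N, or if a joint passes its speed limit or range.

## Working session

There is one attempt and no reset: what is moved stays moved. The work goes in short steps, Python scripts to look and compute and a tool call to move; the robot and the scene stay as the last step left them, time stands still between calls to the robot, and variables do not carry over. Pictures are saved under pics/ and viewed, on a budget of 14 in all, crops included, one or two more only if the job needs it, and the job is handed in when it is done.

Besides the shell and the picture viewer there is one more tool, called as a command line: name --argument value ..., lists and objects as JSON in quotes. jog_arm: Moves the arm, as the interface text tells. Its arguments: {"type":"object","properties":{"targets":{"type":"array","items":{"type":"object","properties":{"tx":{"type":"number"},"ty":{"type":"number"},"tz":{"type":"number"},"spin":{"type":"number"},"fingers":{"type":"number"}}}},"newtons":{"type":"number"}},"required":["targets"]}

```bash
ls; mkdir -p pics
python3 - <<'E'
from plant import readout, optics
import cv2,pickle
s=readout.read_state();print(s)
for n in("scene","top"):
    c=optics.capture(n);pickle.dump(c,open(n+"0.pkl","wb"))
    cv2.imwrite(f"pics/{n}0.png",c["image"][:,:,::-1]);print({k:v for k,v in c.items() if k!="image"})
E
```

```text
pics
{'clock': 0.0, 'qpos': array([ 1.05422445e+00,  2.59344141e-01,  1.53607312e+00, -1.25694045e-05,
        1.34801380e+00, -2.02810608e-01]), 'qvel': array([-1.32514330e-05,  2.58626587e-04,  9.05522670e-04,  9.75273170e-04,
       -2.75303333e-03, -9.04378550e-04]), 'tau': array([ 1.44402009e-03, -4.37317085e+01, -2.84005022e+01,  7.19265291e-02,
        4.14261734e-02, -1.35196783e-04]), 'tool_pos': array([0.16946114, 0.52266401, 0.21782111]), 'eef_rot': array([-3.17810877e-04,  1.56236471e-01,  9.87719252e-01, -8.62538554e-04]), 'force': array([0.72127507, 0.35626486, 1.23177093]), 'torque': array([0.02915965, 0.02528269, 0.02745689]), 'opening': 1.001965361906221}
{'fx': 393.3467585588013, 'fy': 393.3467585588013, 'cx': 320.12678666685184, 'cy': 202.74874339829475, 'rvec': array([ 0.86231653,  2.34441669, -1.32149945]), 'tvec': array([ 0.35876475, -0.14953853,  1.27598893])}
{'fx': 362.0216783713364, 'fy': 362.0216783713364, 'cx': 322.41981351223154, 'cy': 198.32953752740934, 'rvec': array([ 2.16525452, -2.12803434,  0.11348918]), 'tvec': array([0.00388253, 0.50378014, 0.69927542])}
```

View pics/top0.png

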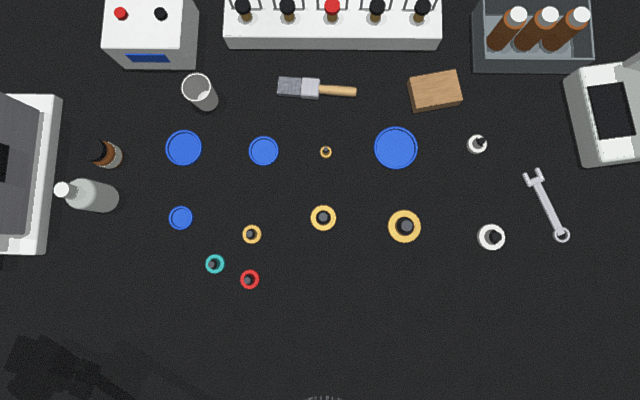

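View pics/scene0.png

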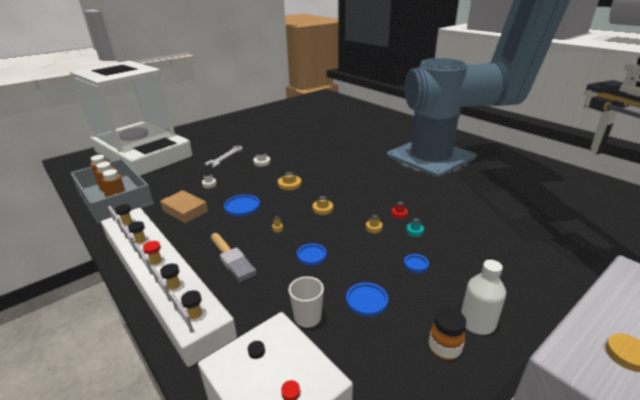

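The top view shows the brass candidates at pixels (325,152), (252,234), (323,217) and (404,226). The lookalikes to leave are red (249,279), turquoise (215,264), and white at (477,144) and (491,237). The blue dishes are at (183,147), (263,151), (396,147) and (180,217). Next I'll measure these and check them in a close crop.

```bash
cat > h.py <<'E'
import numpy as np, cv2, pickle
from scipy.spatial.transform import Rotation as R
def ray(c,uv,z):
    """pixel -> world point on plane z (fixed camera)"""
    A=R.from_rotvec(c["rvec"]).as_matrix(); o=-A.T@c["tvec"]
    d=A.T@np.array([(uv[0]-c["cx"])/c["fx"],(uv[1]-c["cy"])/c["fy"],1])
    return o+d*(z-o[2])/d[2]
def blobs(c,lo,hi,z,amin=40):
    hsv=cv2.cvtColor(c["image"],cv2.COLOR_RGB2HSV)
    m=cv2.inRange(hsv,lo,hi); out=[]
    for k in cv2.findContours(m,cv2.RETR_EXTERNAL,cv2.CHAIN_APPROX_NONE)[0]:
        if cv2.contourArea(k)<amin: continue
        P=np.array([ray(c,p[0],z)[:2] for p in cv2.convexHull(k)],np.float32)
        (x,y),r=cv2.minEnclosingCircle(P); e=cv2.fitEllipse(P) if len(P)>5 else ((x,y),(0,0),0)
        M=cv2.moments(k); out.append((np.round([M["m10"]/M["m00"],M["m01"]/M["m00"]]),np.round(e[0],4),np.round(np.array(e[1])*1e3,1)))
    return out
E
python3 - <<'E'
from h import *
for n in("top","scene"):
    c=pickle.load(open(n+"0.pkl","rb"));A=R.from_rotvec(c["rvec"]).as_matrix();print(n,"cam",-A.T@c["tvec"])
    for name,lo,hi,z in(("brass",(12,90,60),(32,255,255),.012),("blue",(100,120,60),(125,255,255),.011),("white",(0,0,150),(180,50,255),.012)):
        for b in blobs(c,lo,hi,z): 
            if n=="top" or name!="white": print(name,*b)
c=pickle.load(open("top0.pkl","rb"))["image"];s=pickle.load(open("scene0.pkl","rb"))["image"]
a=cv2.resize(c[125:295,160:430],None,fx=2.9,fy=2.9,interpolation=cv2.INTER_CUBIC)
b=cv2.resize(s[140:250,180:450],(a.shape[1],250),interpolation=cv2.INTER_CUBIC)
o=np.vstack([a[:345],b]) if 0 else cv2.resize(np.vstack([a,b]),(640,600))
cv2.imwrite("pics/crop0.png",o[:,:,::-1])
E
```

```text
top cam [ 0.41187491 -0.00308362  0.75706352]
brass [251. 234.] [0.4304 0.1577] [40.  40.8]
brass [404. 226.] [ 0.4522 -0.1545] [67.9 68.7]
brass [323. 217.] [0.4667 0.0115] [53.9 54.1]
brass [326. 153.] [0.6053 0.0085] [25.3 27.9]
brass [107. 155.] [0.5963 0.4871] [53.  56.5]
brass [338.  90.] [ 0.7411 -0.0135] [27.  91.7]
brass [434.  90.] [ 0.744  -0.2228] [104.6 132.3]
brass [418.  18.] [ 0.914  -0.1909] [20.  25.3]
brass [246.  17.] [0.9142 0.1912] [20.9 24.3]
brass [546.  33.] [ 0.8859 -0.4747] [ 95.7 167.9]
brass [502.  33.] [ 0.8882 -0.3815] [ 53.7 122.2]
blue [180. 217.] [0.4615 0.3076] [51.5 53.4]
blue [263. 150.] [0.6068 0.1408] [65.1 66.8]
blue [183. 147.] [0.611  0.3114] [79.3 82.8]
blue [395. 147.] [ 0.6171 -0.1383] [93.3 94.9]
blue [147.  57.] [0.8162 0.4082] [ 47.  114.5]
white [492. 237.] [ 0.4333 -0.3316] [52.1 52.2]
white [ 61. 189.] [0.5169 0.5657] [32.1 32.4]
white [ 83. 194.] [0.5093 0.5239] [63.4 65. ]
white [548. 207.] [ 0.5048 -0.4447] [ 51.5 176. ]
white [476. 144.] [ 0.6278 -0.3094] [37.7 38.5]
white [ 33. 176.] [0.5742 0.6502] [149.4 417.5]
white [308.  87
[... 897 characters left out ...]
.] [ 0.7406 -0.0254] [27.3 89.9]
brass [139. 237.] [ 0.8727 -0.1706] [20.7 56.6]
brass [277. 226.] [0.605 0.005] [28.8 63.5]
brass [374. 226.] [0.4314 0.1574] [42.2 70.3]
brass [126. 219.] [ 0.8716 -0.2703] [20.8 67.6]
brass [322. 207.] [0.4694 0.0127] [57.2 81.7]
brass [184. 206.] [ 0.7364 -0.2358] [103.  186.2]
brass [289. 182.] [ 0.4547 -0.1525] [ 73.1 100.8]
brass [108. 183.] [ 0.8395 -0.5786] [ 70.5 392.4]
brass [618.  99.] [-1.0456  0.1969] [102.7 207.4]
brass [311.  53.] [-1.0962 -2.1208] [ 859.1 3421.9]
blue [367. 299.] [0.6134 0.313 ] [80.8 89.9]
blue [416. 263.] [0.4642 0.3091] [53.5 65.3]
blue [311. 254.] [0.6092 0.1421] [67.2 79.6]
blue [242. 205.] [ 0.6196 -0.1366] [ 96.6 114.6]
```

View pics/crop0.png

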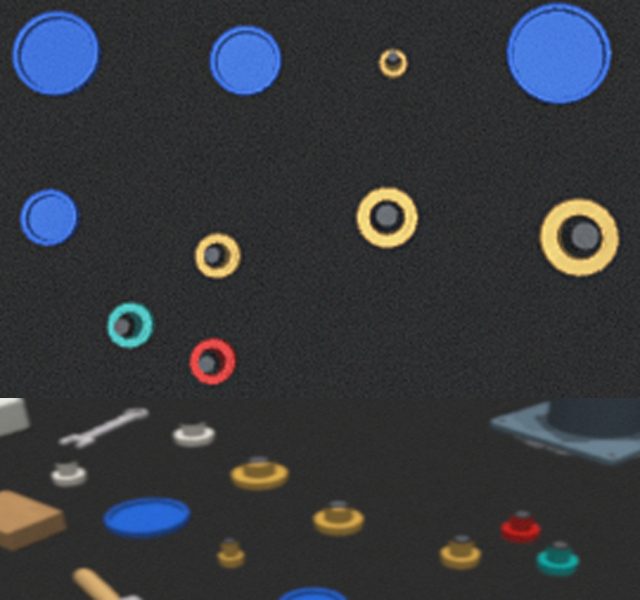

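All four brass plugs stand boss up, at flange diameters of about 25, 40, 54 and 68 mm. The dishes' outer diameters come out at 52, 66, 81 and 94 mm, so the pairing is clear. I'll place them smallest first.

```bash
cat > d.py <<'E'
import sys
from h import *
from plant import readout
P=dict(ps=(.6050,.0080),pm=(.4305,.1577),pl=(.4672,.0118),px=(.4527,-.1540),ds=(.4622,.3080),dm=(.6075,.1412),dl=(.6116,.3118),dx=(.6177,-.1378))
s=readout.read_state();A=R.from_quat(np.roll(s["eef_rot"],-1)).as_matrix()
print("t",round(s["clock"],2),"pos",np.round(s["tool_pos"],4),"F",np.round(s["force"],1),"open",round(s["opening"],3),"tool z",np.round(A[:,2],4))
for a in sys.argv[1:]:
    n,z=a.split(":"); print(a,np.round(A.T@(np.array([*P[n],float(z)])-s["tool_pos"])*1e3,1))
E
python3 d.py ps:.218 ps:.1
```

```text
t 0.1 pos [0.1695 0.5227 0.2179] F [-0.9 -0.   0.1] open 1.002 tool z [-8.0e-04 -1.4e-03 -1.0e+00]
ps:.218 [-5.731e+02 -3.551e+02  3.000e-01]
ps:.1 [-573.1 -354.9  118.3]
```

jog_arm --targets '[{"tx": -42,"ty": -26,"tz": 0,"spin": 0,"fingers": 0.6},{"tx": -84,"ty": -52,"tz": 0,"spin": 0,"fingers": 0.6},{"tx": -126,"ty": -78,"tz": 0,"spin": 0,"fingers": 0.6},{"tx": -168,"ty": -104,"tz": 0,"spin": 0,"fingers": 0.6},{"tx": -210,"ty": -130,"tz": 0,"spin": 0,"fingers": 0.6},{"tx": -252,"ty": -156,"tz": 0,"spin": 0,"fingers": 0.6},{"tx": -290,"ty": -180,"tz": 0,"spin": 0,"fingers": 0.6},{"tx": -300,"ty": -186,"tz": 0,"spin": 0,"fingers": 0.6}]' --newtons 20

```text
clock: 0.9
tool_pos: [0.3998, 0.25, 0.2178]
eef_rot: [0.0, 0.158, 0.987, -0.001]
force: [-0.2, 1.0, 0.0]
opening: 0.596
```

```bash
python3 d.py ps:.1
```

```text
t 0.9 pos [0.3998 0.25   0.2178] F [-0.2  1.   0. ] open 0.596 tool z [-4.0e-04 -2.7e-03 -1.0e+00]
ps:.1 [-270.5 -165.3  118.4]
```

jog_arm --targets '[{"tx": -38,"ty": -23,"tz": 8,"spin": 0,"fingers": 0.6},{"tx": -80,"ty": -48,"tz": 20,"spin": 0,"fingers": 0.6},{"tx": -120,"ty": -73,"tz": 40,"spin": 0,"fingers": 0.6},{"tx": -160,"ty": -98,"tz": 60,"spin": 0,"fingers": 0.6},{"tx": -200,"ty": -122,"tz": 80,"spin": 0,"fingers": 0.6},{"tx": -240,"ty": -147,"tz": 100,"spin": 0,"fingers": 0.6},{"tx": -270,"ty": -165,"tz": 118,"spin": 0,"fingers": 0.6},{"tx": -270,"ty": -165,"tz": 118,"spin": 0,"fingers": 0.6}]'

```text
clock: 1.7
tool_pos: [0.6054, 0.0054, 0.0965]
eef_rot: [-0.002, 0.16, 0.987, -0.002]
force: [-1.0, 1.2, 0.0]
opening: 0.598
```

```bash
python3 d.py ps:.016
python3 - <<'E'
from plant import optics
import cv2
c=optics.capture("wrist");cv2.imwrite("pics/w1.png",c["image"][:,:,::-1]);print(c["hand_eye"],c["fx"],c["cx"],c["cy"])
E
```

```text
t 1.7 pos [0.6054 0.0054 0.0965] F [-1.   1.2  0. ] open 0.598 tool z [-0.0045 -0.0027 -1.    ]
ps:.016 [ 0.9  2.7 80.5]
[[ 1.02749831e-04 -9.67845684e-01 -2.51544672e-01  7.01945238e-02]
 [ 9.99999850e-01  2.34832505e-04 -4.95068369e-04 -7.09144914e-04]
 [ 5.38220650e-04 -2.51544583e-01  9.67845563e-01 -1.67592727e-01]
 [ 0.00000000e+00  0.00000000e+00  0.00000000e+00  1.00000000e+00]] 282.62911209161956 317.83531241057506 198.679320608972
```

View pics/w1.png

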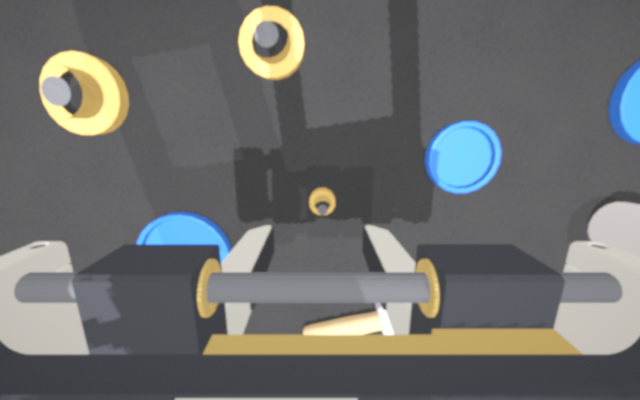

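The wrist view shows the small plug at (322,202), between the fingers. I'll cross-check its position with the wrist calibration.

```bash
cat >> h.py <<'E'
def wrist_cam(c,s):
    """give the wrist picture a rvec/tvec so that ray/blobs work"""
    T=np.eye(4);T[:3,:3]=R.from_quat(np.roll(s["eef_rot"],-1)).as_matrix();T[:3,3]=s["tool_pos"]
    W=np.linalg.inv(T@c["hand_eye"]);c["rvec"]=R.from_matrix(W[:3,:3]).as_rotvec();c["tvec"]=W[:3,3];return c
E
cat > w.py <<'E'
import sys
from h import *
from plant import readout,optics
s=readout.read_state();c=wrist_cam(optics.capture("wrist"),s)
if len(sys.argv)>1: cv2.imwrite(f"pics/{sys.argv[1]}.png",c["image"][:,:,::-1])
for n,lo,hi,z in(("brass",(12,90,60),(32,255,255),.012),("blue",(100,120,60),(125,255,255),.011)):
    for b in blobs(c,lo,hi,z): print(n,*b)
E
python3 w.py; python3 d.py ps:.016
```

```text
brass [399. 343.] [0.7784 0.0397] [ 41.6 483.1]
brass [430. 288.] [0.7232 0.0829] [24.2 70.5]
brass [206. 288.] [ 0.654  -0.1267] [24.3 70.8]
brass [320. 201.] [0.6041 0.0084] [25.9 28. ]
brass [87. 96.] [ 0.45   -0.1572] [43.6 44.7]
brass [105.  95.] [ 0.4519 -0.1537] [68.3 75.9]
brass [270.  45.] [0.4656 0.0109] [54.  55.3]
blue [183. 233.] [ 0.6029 -0.1326] [65.2 88.9]
blue [460. 159.] [0.6057 0.14  ] [64.9 68.4]
blue [625. 107.] [0.6084 0.3024] [73.6 75.4]
t 1.8 pos [0.6038 0.0088 0.099 ] F [-0.5  0.3 -0.4] open 0.599 tool z [-0.0035 -0.0015 -1.    ]
ps:.016 [-1.6 -0.1 83. ]
```

jog_arm --targets '[{"tx": -1,"ty": 0,"tz": 15,"fingers": 0.6},{"tx": -1,"ty": 0,"tz": 35,"fingers": 0.6},{"tx": -1,"ty": 0,"tz": 55,"fingers": 0.6},{"tx": -1,"ty": 0,"tz": 68,"fingers": 0.6},{"tx": -1,"ty": 0,"tz": 76,"fingers": 0.6},{"tx": -1,"ty": 0,"tz": 80,"fingers": 0.6},{"tx": -1,"ty": 0,"tz": 82,"fingers": 0.6},{"tx": -1,"ty": 0,"tz": 82,"fingers": 0.6}]'

```text
$.targets[0]: bad value
```

```bash
python3 d.py ps:.016
```

```text
t 1.8 pos [0.6038 0.0088 0.099 ] F [-0.5  0.3 -0.4] open 0.599 tool z [-0.0035 -0.0015 -1.    ]
ps:.016 [-1.6 -0.1 83. ]
```

jog_arm --targets '[{"tx": -1,"ty": 0,"tz": 15,"spin": 0,"fingers": 0.6},{"tx": -1,"ty": 0,"tz": 35,"spin": 0,"fingers": 0.6},{"tx": -1,"ty": 0,"tz": 55,"spin": 0,"fingers": 0.6},{"tx": -1,"ty": 0,"tz": 68,"spin": 0,"fingers": 0.6},{"tx": -1,"ty": 0,"tz": 76,"spin": 0,"fingers": 0.6},{"tx": -1,"ty": 0,"tz": 80,"spin": 0,"fingers": 0.6},{"tx": -1,"ty": 0,"tz": 82,"spin": 0,"fingers": 0.6},{"tx": -1,"ty": 0,"tz": 82,"spin": 0,"fingers": 0.6}]'

```text
clock: 2.6
tool_pos: [0.6048, 0.0084, 0.0174]
eef_rot: [-0.001, 0.159, 0.987, -0.001]
force: [-0.6, -0.3, -0.1]
opening: 0.603
```

```bash
python3 d.py ps:.016
```

```text
t 2.6 pos [0.6048 0.0084 0.0174] F [-0.6 -0.3 -0.1] open 0.603 tool z [-0.0027 -0.0016 -1.    ]
ps:.016 [-0.3 -0.3  1.4]
```

Close.

jog_arm --targets '[{"tx": 0,"ty": 0,"tz": 1,"spin": 0,"fingers": 0.35},{"tx": 0,"ty": 0,"tz": 1,"spin": 0,"fingers": 0.25},{"tx": 0,"ty": 0,"tz": 1,"spin": 0,"fingers": 0.15},{"tx": 0,"ty": 0,"tz": 1,"spin": 0,"fingers": 0.05},{"tx": 0,"ty": 0,"tz": 1,"spin": 0,"fingers": 0},{"tx": 0,"ty": 0,"tz": 1,"spin": 0,"fingers": 0},{"tx": 0,"ty": 0,"tz": 1,"spin": 0,"fingers": 0},{"tx": 0,"ty": 0,"tz": 1,"spin": 0,"fingers": 0}]' --newtons 25

```text
clock: 3.4
tool_pos: [0.6048, 0.0084, 0.0165]
eef_rot: [-0.001, 0.159, 0.987, -0.001]
force: [0.7, -0.0, 1.0]
opening: 0.165
```

```bash
python3 d.py ds:.11
```

```text
t 3.4 pos [0.6048 0.0084 0.0165] F [ 0.7 -0.   1. ] open 0.165 tool z [-0.0027 -0.0017 -1.    ]
ds:.11 [229.7 239.4 -93.7]
```

jog_arm --targets '[{"tx": 0,"ty": 0,"tz": -15,"spin": 0,"fingers": 0},{"tx": 0,"ty": 0,"tz": -40,"spin": 0,"fingers": 0},{"tx": 0,"ty": 0,"tz": -70,"spin": 0,"fingers": 0},{"tx": 10,"ty": 10,"tz": -90,"spin": 0,"fingers": 0},{"tx": 30,"ty": 31,"tz": -94,"spin": 0,"fingers": 0},{"tx": 55,"ty": 57,"tz": -94,"spin": 0,"fingers": 0},{"tx": 80,"ty": 83,"tz": -94,"spin": 0,"fingers": 0},{"tx": 100,"ty": 104,"tz": -94,"spin": 0,"fingers": 0}]'

```text
clock: 4.2
tool_pos: [0.5415, 0.1401, 0.1103]
eef_rot: [-0.002, 0.159, 0.987, -0.001]
force: [0.4, 0.0, 0.1]
opening: 0.162
```

```bash
python3 d.py ds:.11
```

```text
t 4.2 pos [0.5415 0.1401 0.1103] F [0.4 0.  0.1] open 0.162 tool z [-0.0033 -0.0014 -1.    ]
ds:.11 [128.  134.5   0.3]
```

jog_arm --targets '[{"tx": 25,"ty": 26,"tz": 0,"spin": 0,"fingers": 0},{"tx": 50,"ty": 52,"tz": 0,"spin": 0,"fingers": 0},{"tx": 75,"ty": 79,"tz": 0,"spin": 0,"fingers": 0},{"tx": 98,"ty": 103,"tz": 0,"spin": 0,"fingers": 0},{"tx": 115,"ty": 121,"tz": 0,"spin": 0,"fingers": 0},{"tx": 124,"ty": 130,"tz": 5,"spin": 0,"fingers": 0},{"tx": 128,"ty": 134,"tz": 20,"spin": 0,"fingers": 0},{"tx": 128,"ty": 134.5,"tz": 40,"spin": 0,"fingers": 0}]'

```text
clock: 5.0
tool_pos: [0.4624, 0.3087, 0.0704]
eef_rot: [-0.001, 0.158, 0.987, -0.0]
force: [0.0, 0.4, -0.3]
opening: 0.161
```

```bash
python3 d.py ds:.021; python3 w.py
```

```text
t 5.0 pos [0.4624 0.3087 0.0704] F [ 0.   0.4 -0.3] open 0.161 tool z [-1.4e-03 -8.0e-04 -1.0e+00]
ds:.021 [-0.1 -0.6 49.4]
brass [308. 343.] [0.5837 0.2518] [ 42.8 397.2]
brass [536. 314.] [0.6193 0.4724] [27.1 49.5]
brass [352. 289.] [0.5411 0.3135] [ 9.3 62.5]
brass [283. 289.] [0.5226 0.256 ] [ 9.  62.5]
brass [514. 263.] [0.562  0.4603] [10.9 27.3]
brass [318. 232.] [0.4826 0.3008] [29.2 36.4]
brass [143. 226.] [0.4287 0.1601] [39.4 48.4]
blue [337. 329.] [0.5781 0.288 ] [ 7.2 15.6]
blue [317. 201.] [0.4599 0.308 ] [50.6 53.1]
```

jog_arm --targets '[{"tx": 0,"ty": -0.6,"tz": 12,"spin": 0,"fingers": 0},{"tx": 0,"ty": -0.6,"tz": 24,"spin": 0,"fingers": 0},{"tx": 0,"ty": -0.6,"tz": 34,"spin": 0,"fingers": 0},{"tx": 0,"ty": -0.6,"tz": 41,"spin": 0,"fingers": 0},{"tx": 0,"ty": -0.6,"tz": 45,"spin": 0,"fingers": 0},{"tx": 0,"ty": -0.6,"tz": 48,"spin": 0,"fingers": 0},{"tx": 0,"ty": -0.6,"tz": 49,"spin": 0,"fingers": 0},{"tx": 0,"ty": -0.6,"tz": 49.5,"spin": 0,"fingers": 0}]'

```text
clock: 5.85
tool_pos: [0.4599, 0.3063, 0.0202]
eef_rot: [-0.003, 0.158, 0.987, -0.002]
force: [-8.7, -4.7, 28.1]
opening: 0.167
```

```bash
python3 d.py ds:.021
```

```text
t 5.85 pos [0.4599 0.3063 0.0202] F [-8.7 -4.7 28.1] open 0.167 tool z [-0.0061 -0.0035 -1.    ]
ds:.021 [-1.7  2.3 -0.8]
```

Contact made (28 N), so I'll ease up slightly and release.

jog_arm --targets '[{"tx": 0,"ty": 0,"tz": -0.3,"spin": 0,"fingers": 0},{"tx": 0,"ty": 0,"tz": -0.5,"spin": 0,"fingers": 0.2},{"tx": 0,"ty": 0,"tz": -0.5,"spin": 0,"fingers": 0.3},{"tx": 0,"ty": 0,"tz": -0.5,"spin": 0,"fingers": 0.45},{"tx": 0,"ty": 0,"tz": -0.5,"spin": 0,"fingers": 0.55},{"tx": 0,"ty": 0,"tz": -10,"spin": 0,"fingers": 0.6},{"tx": 0,"ty": 0,"tz": -40,"spin": 0,"fingers": 0.6},{"tx": 0,"ty": 0,"tz": -80,"spin": 0,"fingers": 0.6}]'

```text
clock: 6.65
tool_pos: [0.4589, 0.306, 0.0997]
eef_rot: [-0.005, 0.158, 0.987, -0.003]
force: [0.3, 0.1, -0.1]
opening: 0.594
```

```bash
python3 w.py w2; python3 d.py pm:.1
```

```text
brass [398. 343.] [0.6315 0.3277] [ 48.1 441.2]
brass [429. 288.] [0.5775 0.3806] [24.1 70.6]
brass [207. 288.] [0.5098 0.1715] [24.5 70.9]
brass [164. 220.] [0.4296 0.1561] [40.5 50.1]
brass [320. 202.] [0.4619 0.3056] [21.9 23.5]
blue [361. 319.] [0.603  0.3061] [62.6 69.6]
blue [322. 204.] [0.4613 0.3077] [51.9 53.5]
t 6.7 pos [0.4634 0.308  0.1078] F [1.7 2.  4. ] open 0.597 tool z [ 1.6e-03 -3.0e-04 -1.0e+00]
pm:.1 [ -15.7 -153.1    7.8]
```

View pics/w2.png

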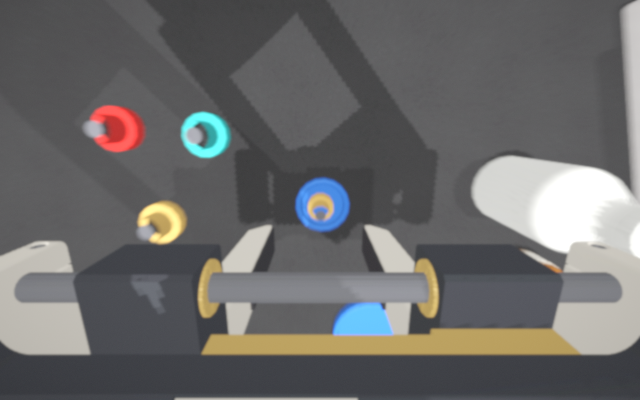

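The small plug stands upright in its dish at (320,206). The medium plug is at (162,222), clear of the turquoise (205,135) and red (117,129) lookalikes.

jog_arm --targets '[{"tx": -3,"ty": -25,"tz": 0,"spin": 0,"fingers": 0.7},{"tx": -6,"ty": -60,"tz": 0,"spin": 0,"fingers": 0.7},{"tx": -10,"ty": -95,"tz": 0,"spin": 0,"fingers": 0.7},{"tx": -13,"ty": -125,"tz": 0,"spin": 0,"fingers": 0.7},{"tx": -15,"ty": -145,"tz": 8,"spin": 0,"fingers": 0.7},{"tx": -15.5,"ty": -153,"tz": 15,"spin": 0,"fingers": 0.7},{"tx": -15.5,"ty": -153,"tz": 25,"spin": 0,"fingers": 0.7},{"tx": -15.5,"ty": -153,"tz": 30,"spin": 0,"fingers": 0.7}]'

```text
clock: 7.5
tool_pos: [0.4303, 0.1583, 0.0769]
eef_rot: [0.0, 0.158, 0.987, 0.0]
force: [-0.4, 0.2, -0.0]
opening: 0.699
```

```bash
python3 w.py; python3 d.py pm:.016
```

```text
brass [420. 343.] [0.5928 0.2092] [ 41.2 416.2]
brass [448. 288.] [0.5397 0.2452] [24.9 65.6]
brass [188. 288.] [0.4661 0.0218] [24.9 65.6]
brass [317. 208.] [0.4288 0.1575] [39.4 42.1]
brass [502. 192.] [0.4643 0.3107] [16.7 20.8]
brass [486. 186.] [0.4581 0.3031] [19.6 20.8]
blue [496. 209.] [0.4772 0.3033] [ 6.6 25.8]
blue [516. 176.] [0.4551 0.32  ] [15.5 29.6]
blue [485. 183.] [0.4593 0.3064] [50.7 55.7]
t 7.55 pos [0.4298 0.1585 0.0764] F [-0.   0.2 -0.2] open 0.697 tool z [-2.e-04 -2.e-04 -1.e+00]
pm:.016 [-0.9 -0.5 60.4]
```

jog_arm --targets '[{"tx": 0,"ty": -0.5,"tz": 15,"spin": 0,"fingers": 0.7},{"tx": 0,"ty": -0.5,"tz": 30,"spin": 0,"fingers": 0.7},{"tx": 0,"ty": -0.5,"tz": 43,"spin": 0,"fingers": 0.7},{"tx": 0,"ty": -0.5,"tz": 52,"spin": 0,"fingers": 0.7},{"tx": 0,"ty": -0.5,"tz": 57,"spin": 0,"fingers": 0.7},{"tx": 0,"ty": -0.5,"tz": 59,"spin": 0,"fingers": 0.7},{"tx": 0,"ty": -0.5,"tz": 60,"spin": 0,"fingers": 0.7},{"tx": 0,"ty": -0.5,"tz": 60,"spin": 0,"fingers": 0.7}]'

```text
clock: 8.35
tool_pos: [0.43, 0.1581, 0.0167]
eef_rot: [0.0, 0.158, 0.987, -0.0]
force: [-0.3, -0.4, -0.7]
opening: 0.7
```

jog_arm --targets '[{"tx": 0,"ty": 0,"tz": 0,"spin": 0,"fingers": 0.5},{"tx": 0,"ty": 0,"tz": 0,"spin": 0,"fingers": 0.4},{"tx": 0,"ty": 0,"tz": 0,"spin": 0,"fingers": 0.3},{"tx": 0,"ty": 0,"tz": 0,"spin": 0,"fingers": 0.2},{"tx": 0,"ty": 0,"tz": 0,"spin": 0,"fingers": 0.1},{"tx": 0,"ty": 0,"tz": 0,"spin": 0,"fingers": 0},{"tx": 0,"ty": 0,"tz": 0,"spin": 0,"fingers": 0},{"tx": 0,"ty": 0,"tz": 0,"spin": 0,"fingers": 0}]' --newtons 30

```text
clock: 9.15
tool_pos: [0.43, 0.158, 0.0167]
eef_rot: [0.0, 0.158, 0.987, -0.0]
force: [0.2, -0.1, 1.2]
opening: 0.248
```

```bash
python3 d.py dm:.1
```

```text
t 9.15 pos [0.43   0.158  0.0167] F [ 0.2 -0.1  1.2] open 0.248 tool z [ 5.e-04 -2.e-04 -1.e+00]
dm:.1 [-173.9   39.4  -83.2]
```

jog_arm --targets '[{"tx": 0,"ty": 0,"tz": -15,"spin": 0,"fingers": 0},{"tx": 0,"ty": 0,"tz": -40,"spin": 0,"fingers": 0},{"tx": -10,"ty": 2,"tz": -65,"spin": 0,"fingers": 0},{"tx": -40,"ty": 9,"tz": -80,"spin": 0,"fingers": 0},{"tx": -75,"ty": 17,"tz": -83,"spin": 0,"fingers": 0},{"tx": -110,"ty": 25,"tz": -83,"spin": 0,"fingers": 0},{"tx": -145,"ty": 33,"tz": -83,"spin": 0,"fingers": 0},{"tx": -165,"ty": 37.5,"tz": -75,"spin": 0,"fingers": 0}]'

```text
clock: 9.95
tool_pos: [0.6018, 0.1417, 0.0923]
eef_rot: [0.002, 0.158, 0.987, 0.0]
force: [0.1, -1.0, -2.0]
opening: 0.25
```

```bash
python3 d.py dm:.06
```

```text
t 9.95 pos [0.6018 0.1417 0.0923] F [ 0.1 -1.  -2. ] open 0.25 tool z [ 3.9e-03 -1.0e-04 -1.0e+00]
dm:.06 [-5.4  1.2 32.4]
```

jog_arm --targets '[{"tx": -4,"ty": 1,"tz": 8,"spin": 0,"fingers": 0},{"tx": -5,"ty": 1,"tz": 18,"spin": 0,"fingers": 0},{"tx": -5,"ty": 1,"tz": 28,"spin": 0,"fingers": 0},{"tx": -5,"ty": 1,"tz": 38,"spin": 0,"fingers": 0},{"tx": -5,"ty": 1,"tz": 46,"spin": 0,"fingers": 0},{"tx": -5,"ty": 1,"tz": 52,"spin": 0,"fingers": 0},{"tx": -5,"ty": 1,"tz": 56,"spin": 0,"fingers": 0},{"tx": -5,"ty": 1,"tz": 57,"spin": 0,"fingers": 0}]'

```text
clock: 10.75
tool_pos: [0.6068, 0.1411, 0.035]
eef_rot: [0.002, 0.158, 0.987, 0.0]
force: [-0.7, 0.3, -0.6]
opening: 0.249
```

```bash
python3 w.py; python3 d.py dm:.0207
```

```text
brass [325. 343.] [0.7037 0.1137] [ 32.3 357.2]
brass [268. 290.] [0.6438 0.0894] [10.2 53. ]
brass [368. 289.] [0.6668 0.1595] [ 9.7 53.4]
brass [318. 224.] [0.6122 0.1384] [39.1 43.8]
brass [62. 86.] [0.4665 0.0126] [53.8 62.4]
blue [319. 263.] [0.6319 0.1323] [10.5 31.2]
blue [318. 239.] [0.618  0.1366] [13.5 22.5]
blue [317. 202.] [0.6065 0.1404] [64.7 68.2]
blue [560. 153.] [0.6098 0.3104] [78.7 85. ]
t 10.8 pos [0.607  0.1411 0.0352] F [-0.4  0.2 -2.4] open 0.252 tool z [ 3.7e-03 -1.0e-04 -1.0e+00]
dm:.0207 [-0.4  0.2 14.5]
```

jog_arm --targets '[{"tx": 0,"ty": 0,"tz": 4,"spin": 0,"fingers": 0},{"tx": 0,"ty": 0,"tz": 8,"spin": 0,"fingers": 0},{"tx": 0,"ty": 0,"tz": 11,"spin": 0,"fingers": 0},{"tx": 0,"ty": 0,"tz": 13,"spin": 0,"fingers": 0},{"tx": 0,"ty": 0,"tz": 13.5,"spin": 0,"fingers": 0},{"tx": 0,"ty": 0,"tz": 14,"spin": 0,"fingers": 0},{"tx": 0,"ty": 0,"tz": 14.3,"spin": 0,"fingers": 0},{"tx": 0,"ty": 0,"tz": 14.3,"spin": 0,"fingers": 0}]'

```text
clock: 11.6
tool_pos: [0.6071, 0.1411, 0.0209]
eef_rot: [0.002, 0.158, 0.987, 0.0]
force: [0.3, 0.5, -2.9]
opening: 0.252
```

jog_arm --targets '[{"tx": 0,"ty": 0,"tz": 0.3,"spin": 0,"fingers": 0},{"tx": 0,"ty": 0,"tz": 0.5,"spin": 0,"fingers": 0.26},{"tx": 0,"ty": 0,"tz": 0.5,"spin": 0,"fingers": 0.35},{"tx": 0,"ty": 0,"tz": 0.5,"spin": 0,"fingers": 0.5},{"tx": 0,"ty": 0,"tz": 0.5,"spin": 0,"fingers": 0.6},{"tx": 0,"ty": 0,"tz": -10,"spin": 0,"fingers": 0.7},{"tx": 0,"ty": 0,"tz": -40,"spin": 0,"fingers": 0.7},{"tx": 0,"ty": 0,"tz": -80,"spin": 0,"fingers": 0.7}]'

```text
clock: 12.4
tool_pos: [0.6053, 0.141, 0.1005]
eef_rot: [-0.0, 0.158, 0.987, -0.0]
force: [-0.0, -0.3, 0.9]
opening: 0.687
```

```bash
python3 w.py; python3 d.py pl:.09
```

```text
brass [419. 343.] [0.7898 0.1922] [ 45.1 458. ]
brass [445. 288.] [0.7315 0.2323] [27.  71.8]
brass [190. 288.] [ 0.6522 -0.0092] [26.9 72.3]
brass [319. 205.] [0.6077 0.1401] [35.9 37.7]
brass [124.  99.] [0.4638 0.0062] [34.6 35.8]
brass [132. 100.] [0.4651 0.0094] [54.7 62.9]
blue [ 76. 259.] [ 0.5854 -0.1074] [13.6 16.5]
blue [318. 203.] [0.6071 0.1401] [65.9 67.7]
blue [503. 149.] [0.6113 0.3135] [80.1 86.3]
blue [458.   2.] [0.4805 0.2992] [10.  25.9]
t 12.45 pos [0.6102 0.1415 0.1094] F [2.2 0.2 4.5] open 0.697 tool z [ 1.300e-02  3.000e-04 -9.999e-01]
pl:.09 [  95.5 -167.9   17.5]
```

jog_arm --targets '[{"tx": 12,"ty": -21,"tz": 0,"spin": 0,"fingers": 0.75},{"tx": 32,"ty": -56,"tz": 0,"spin": 0,"fingers": 0.75},{"tx": 52,"ty": -91,"tz": 0,"spin": 0,"fingers": 0.75},{"tx": 72,"ty": -127,"tz": 0,"spin": 0,"fingers": 0.75},{"tx": 88,"ty": -155,"tz": 5,"spin": 0,"fingers": 0.75},{"tx": 95,"ty": -168,"tz": 15,"spin": 0,"fingers": 0.75},{"tx": 95.5,"ty": -168,"tz": 25,"spin": 0,"fingers": 0.75},{"tx": 95.5,"ty": -168,"tz": 30,"spin": 0,"fingers": 0.75}]'

```text
clock: 13.25
tool_pos: [0.4676, 0.0117, 0.0774]
eef_rot: [0.007, 0.159, 0.987, 0.001]
force: [-0.5, 0.1, -0.4]
opening: 0.752
```

```bash
python3 w.py; python3 d.py pl:.016
```

```text
brass [431. 343.] [0.6381 0.078 ] [ 39.3 445.4]
brass [457. 288.] [0.5819 0.1068] [26.6 67. ]
brass [179. 288.] [ 0.5022 -0.1331] [26.1 66.8]
brass [136. 229.] [ 0.4434 -0.1505] [52.9 71.8]
brass [317. 205.] [0.4652 0.0109] [53.5 55.8]
blue [229. 344.] [ 0.5752 -0.1179] [14.5 20.4]
blue [635. 245.] [0.5845 0.2874] [28.2 47.5]
blue [637.  94.] [0.4581 0.2851] [23.4 33.6]
t 13.3 pos [0.4676 0.012  0.0767] F [-0.   0.4  0.3] open 0.75 tool z [ 1.270e-02  7.000e-04 -9.999e-01]
pl:.016 [ 1.  -0.6 60.7]
```

jog_arm --targets '[{"tx": 1.5,"ty": -0.5,"tz": 15,"spin": 0,"fingers": 0.75},{"tx": 1.5,"ty": -0.5,"tz": 30,"spin": 0,"fingers": 0.75},{"tx": 1.5,"ty": -0.5,"tz": 43,"spin": 0,"fingers": 0.75},{"tx": 1.5,"ty": -0.5,"tz": 52,"spin": 0,"fingers": 0.75},{"tx": 1.5,"ty": -0.5,"tz": 57,"spin": 0,"fingers": 0.75},{"tx": 1.5,"ty": -0.5,"tz": 59,"spin": 0,"fingers": 0.75},{"tx": 1.5,"ty": -0.5,"tz": 60,"spin": 0,"fingers": 0.75},{"tx": 1.5,"ty": -0.5,"tz": 60,"spin": 0,"fingers": 0.75}]'

```text
clock: 14.1
tool_pos: [0.4671, 0.012, 0.017]
eef_rot: [0.007, 0.158, 0.987, 0.001]
force: [-0.9, 0.3, 0.4]
opening: 0.753
```

jog_arm --targets '[{"tx": 0,"ty": 0,"tz": 0,"spin": 0,"fingers": 0.6},{"tx": 0,"ty": 0,"tz": 0,"spin": 0,"fingers": 0.5},{"tx": 0,"ty": 0,"tz": 0,"spin": 0,"fingers": 0.4},{"tx": 0,"ty": 0,"tz": 0,"spin": 0,"fingers": 0.3},{"tx": 0,"ty": 0,"tz": 0,"spin": 0,"fingers": 0.2},{"tx": 0,"ty": 0,"tz": 0,"spin": 0,"fingers": 0.2},{"tx": 0,"ty": 0,"tz": 0,"spin": 0,"fingers": 0.2},{"tx": 0,"ty": 0,"tz": 0,"spin": 0,"fingers": 0.2}]' --newtons 40

```text
clock: 14.9
tool_pos: [0.4671, 0.012, 0.0171]
eef_rot: [0.007, 0.158, 0.987, 0.001]
force: [0.2, -0.1, 1.8]
opening: 0.337
```

```bash
python3 d.py dl:.11
```

```text
t 14.9 pos [0.4671 0.012  0.0171] F [ 0.2 -0.1  1.8] open 0.337 tool z [ 1.330e-02  5.000e-04 -9.999e-01]
dl:.11 [-44.7 330.4 -90.8]
```

jog_arm --targets '[{"tx": 0,"ty": 0,"tz": -15,"spin": 0,"fingers": 0.2},{"tx": 0,"ty": 0,"tz": -40,"spin": 0,"fingers": 0.2},{"tx": 0,"ty": 0,"tz": -70,"spin": 0,"fingers": 0.2},{"tx": -2,"ty": 15,"tz": -88,"spin": 0,"fingers": 0.2},{"tx": -6,"ty": 45,"tz": -91,"spin": 0,"fingers": 0.2},{"tx": -11,"ty": 80,"tz": -91,"spin": 0,"fingers": 0.2},{"tx": -15,"ty": 110,"tz": -91,"spin": 0,"fingers": 0.2},{"tx": -16,"ty": 120,"tz": -91,"spin": 0,"fingers": 0.2}]'

```text
clock: 15.7
tool_pos: [0.5193, 0.1232, 0.1085]
eef_rot: [0.007, 0.157, 0.988, 0.002]
force: [0.7, -0.0, -2.1]
opening: 0.332
```

```bash
python3 d.py dl:.11
```

```text
t 15.7 pos [0.5193 0.1232 0.1085] F [ 0.7 -0.  -2.1] open 0.332 tool z [ 0.0136  0.0012 -0.9999]
dl:.11 [-29.2 208.    0. ]
```

jog_arm --targets '[{"tx": -4,"ty": 28,"tz": 0,"spin": 0,"fingers": 0.2},{"tx": -9,"ty": 65,"tz": 0,"spin": 0,"fingers": 0.2},{"tx": -15,"ty": 105,"tz": 0,"spin": 0,"fingers": 0.2},{"tx": -20,"ty": 145,"tz": 0,"spin": 0,"fingers": 0.2},{"tx": -25,"ty": 180,"tz": 0,"spin": 0,"fingers": 0.2},{"tx": -28,"ty": 200,"tz": 0,"spin": 0,"fingers": 0.2},{"tx": -29,"ty": 208,"tz": 8,"spin": 0,"fingers": 0.2},{"tx": -29,"ty": 208,"tz": 15,"spin": 0,"fingers": 0.2}]'

```text
clock: 16.5
tool_pos: [0.6111, 0.3118, 0.0934]
eef_rot: [0.006, 0.157, 0.988, 0.001]
force: [-0.5, -1.3, -2.8]
opening: 0.339
```

jog_arm --targets '[{"tx": 0,"ty": 0,"tz": 10,"spin": 0,"fingers": 0.2},{"tx": 0,"ty": 0,"tz": 22,"spin": 0,"fingers": 0.2},{"tx": 0,"ty": 0,"tz": 34,"spin": 0,"fingers": 0.2},{"tx": 0,"ty": 0,"tz": 44,"spin": 0,"fingers": 0.2},{"tx": 0,"ty": 0,"tz": 50,"spin": 0,"fingers": 0.2},{"tx": 0,"ty": 0,"tz": 53,"spin": 0,"fingers": 0.2},{"tx": 0,"ty": 0,"tz": 54,"spin": 0,"fingers": 0.2},{"tx": 0,"ty": 0,"tz": 54,"spin": 0,"fingers": 0.2}]'

```text
clock: 17.3
tool_pos: [0.612, 0.3119, 0.0397]
eef_rot: [0.006, 0.157, 0.988, 0.001]
force: [-0.2, -0.1, -2.7]
opening: 0.336
```

```bash
python3 w.py w3; python3 d.py dl:.0211
```

```text
brass [344. 343.] [0.7191 0.2946] [ 37.6 346.5]
brass [ 99. 305.] [0.7019 0.0495] [ 29.2 212.5]
brass [253. 289.] [0.6482 0.2476] [12.5 54.1]
brass [113. 265.] [0.5949 0.1468] [12.6 39.9]
brass [383. 289.] [0.6789 0.3414] [12.5 54.6]
brass [318. 261.] [0.6327 0.3058] [33.9 44.4]
brass [318. 213.] [0.6088 0.3123] [38.2 51. ]
brass [491. 124.] [0.5875 0.4688] [51.5 58.6]
brass [544. 121.] [0.5964 0.4918] [59.7 68.8]
brass [242.  16.] [0.4643 0.3065] [18.3 20.6]
brass [228.   5.] [0.4526 0.3055] [20.2 27.5]
blue [117. 311.] [0.6316 0.1343] [14.6 31.9]
blue [109. 253.] [0.5898 0.1499] [31.7 57.5]
blue [318. 235.] [0.6241 0.3072] [22.7 33.5]
blue [319. 194.] [0.6104 0.3121] [78.5 80.5]
blue [230.  25.] [0.462  0.3076] [48.8 52. ]
t 17.35 pos [0.6121 0.312  0.0399] F [-0.8  0.3 -2.3] open 0.336 tool z [ 1.280e-02  7.000e-04 -9.999e-01]
dl:.0211 [ 0.6 -0.4 18.8]
```

View pics/w3.png

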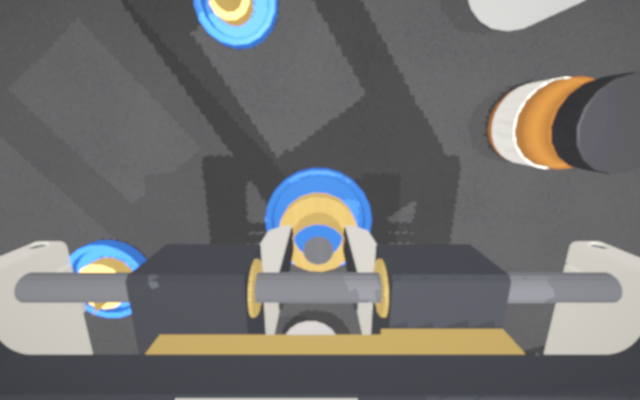

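The large plug is in the jaws at (318,225), over the large dish (ring centred at (319,195)). The jar at right is clear, so I'll lower it.

jog_arm --targets '[{"tx": 1,"ty": 0,"tz": 5,"spin": 0,"fingers": 0.2},{"tx": 1,"ty": 0,"tz": 9,"spin": 0,"fingers": 0.2},{"tx": 1,"ty": 0,"tz": 13,"spin": 0,"fingers": 0.2},{"tx": 1,"ty": 0,"tz": 16,"spin": 0,"fingers": 0.2},{"tx": 1,"ty": 0,"tz": 17.5,"spin": 0,"fingers": 0.2},{"tx": 1,"ty": 0,"tz": 18,"spin": 0,"fingers": 0.2},{"tx": 1,"ty": 0,"tz": 18.5,"spin": 0,"fingers": 0.2},{"tx": 1,"ty": 0,"tz": 18.5,"spin": 0,"fingers": 0.2}]'

```text
clock: 18.15
tool_pos: [0.6115, 0.3124, 0.0215]
eef_rot: [0.006, 0.157, 0.988, 0.001]
force: [-0.0, 0.4, -3.0]
opening: 0.333
```

jog_arm --targets '[{"tx": 0,"ty": 0,"tz": 0.3,"spin": 0,"fingers": 0.2},{"tx": 0,"ty": 0,"tz": 0.6,"spin": 0,"fingers": 0.34},{"tx": 0,"ty": 0,"tz": 0.6,"spin": 0,"fingers": 0.45},{"tx": 0,"ty": 0,"tz": 0.6,"spin": 0,"fingers": 0.6},{"tx": 0,"ty": 0,"tz": 0.6,"spin": 0,"fingers": 0.7},{"tx": 0,"ty": 0,"tz": -10,"spin": 0,"fingers": 0.75},{"tx": 0,"ty": 0,"tz": -40,"spin": 0,"fingers": 0.75},{"tx": 0,"ty": 0,"tz": -60,"spin": 0,"fingers": 0.75}]'

```text
clock: 18.95
tool_pos: [0.6113, 0.3125, 0.0838]
eef_rot: [0.007, 0.157, 0.988, 0.002]
force: [-0.5, 0.4, -0.2]
opening: 0.742
```

jog_arm --targets '[{"tx": 0,"ty": 0,"tz": -15,"spin": 0,"fingers": 0.75},{"tx": 0,"ty": 0,"tz": -18,"spin": 0,"fingers": 0.75},{"tx": 0,"ty": 0,"tz": -20,"spin": 0,"fingers": 0.8},{"tx": 0,"ty": 0,"tz": -20,"spin": 0,"fingers": 0.8},{"tx": 0,"ty": 0,"tz": -20,"spin": 0,"fingers": 0.8},{"tx": 0,"ty": 0,"tz": -20,"spin": 0,"fingers": 0.8},{"tx": 0,"ty": 0,"tz": -20,"spin": 0,"fingers": 0.8},{"tx": 0,"ty": 0,"tz": -20,"spin": 0,"fingers": 0.8}]'

```text
clock: 19.75
tool_pos: [0.6108, 0.3124, 0.1033]
eef_rot: [0.007, 0.157, 0.988, 0.002]
force: [-0.1, -0.0, -0.1]
opening: 0.797
```

```bash
python3 w.py; python3 d.py px:.1
```

```text
brass [441. 343.] [0.8081 0.3806] [ 50.2 448.4]
brass [466. 288.] [0.7481 0.4251] [31.1 75.4]
brass [170. 288.] [0.6547 0.1411] [31.1 74.2]
brass [155. 239.] [0.5991 0.1433] [20.3 39.4]
brass [318. 200.] [0.6108 0.3118] [49.9 51.8]
brass [480. 123.] [0.5948 0.4856] [57.  62.7]
brass [255.  36.] [0.4583 0.3049] [16.8 18. ]
blue [153. 229.] [0.5992 0.1438] [51.8 67.4]
blue [318. 198.] [0.6103 0.3119] [79.2 80.2]
blue [256.  33.] [0.4609 0.3079] [50.7 52.2]
t 19.8 pos [0.6109 0.3124 0.1034] F [0.2 0.4 0.1] open 0.797 tool z [ 0.0141  0.0012 -0.9999]
px:.1 [   6.  -492.5    0.6]
```

jog_arm --targets '[{"tx": 0,"ty": -25,"tz": 0,"spin": 0,"fingers": 0.8},{"tx": 1,"ty": -65,"tz": 0,"spin": 0,"fingers": 0.8},{"tx": 1,"ty": -105,"tz": 0,"spin": 0,"fingers": 0.8},{"tx": 2,"ty": -150,"tz": 0,"spin": 0,"fingers": 0.8},{"tx": 2,"ty": -190,"tz": 0,"spin": 0,"fingers": 0.8},{"tx": 3,"ty": -230,"tz": 0,"spin": 0,"fingers": 0.8},{"tx": 3,"ty": -250,"tz": 0,"spin": 0,"fingers": 0.8},{"tx": 3,"ty": -255,"tz": 0,"spin": 0,"fingers": 0.8}]'

```text
clock: 20.6
tool_pos: [0.5286, 0.069, 0.1022]
eef_rot: [0.007, 0.158, 0.987, 0.002]
force: [-0.4, 0.2, 0.6]
opening: 0.802
```

```bash
python3 d.py px:.08
```

```text
t 20.6 pos [0.5286 0.069  0.1022] F [-0.4  0.2  0.6] open 0.802 tool z [ 1.410e-02  8.000e-04 -9.999e-01]
px:.08 [   2.7 -235.6   21. ]
```

jog_arm --targets '[{"tx": 0,"ty": -30,"tz": 0,"spin": 0,"fingers": 0.85},{"tx": 1,"ty": -72,"tz": 0,"spin": 0,"fingers": 0.85},{"tx": 1,"ty": -114,"tz": 0,"spin": 0,"fingers": 0.85},{"tx": 2,"ty": -156,"tz": 0,"spin": 0,"fingers": 0.85},{"tx": 2,"ty": -198,"tz": 5,"spin": 0,"fingers": 0.85},{"tx": 2.5,"ty": -225,"tz": 12,"spin": 0,"fingers": 0.85},{"tx": 2.5,"ty": -235.5,"tz": 20,"spin": 0,"fingers": 0.85},{"tx": 2.5,"ty": -235.5,"tz": 21,"spin": 0,"fingers": 0.85}]'

```text
clock: 21.4
tool_pos: [0.4528, -0.1542, 0.0791]
eef_rot: [0.006, 0.159, 0.987, 0.002]
force: [0.1, 0.2, -0.7]
opening: 0.854
```

```bash
python3 w.py; python3 d.py px:.0165
```

```text
brass [451. 343.] [ 0.6274 -0.0845] [ 45.9 393.4]
brass [475. 288.] [ 0.5738 -0.0428] [29.3 68.1]
brass [161. 288.] [ 0.4825 -0.3151] [29.2 67.5]
brass [316. 205.] [ 0.4511 -0.1553] [67.8 69.5]
blue [375. 315.] [ 0.5894 -0.1363] [49.4 72.5]
blue [636. 250.] [0.5835 0.0942] [10.7 20.7]
t 21.45 pos [ 0.453  -0.1533  0.0793] F [ 0.  -0.2  0.3] open 0.851 tool z [ 0.0132  0.0021 -0.9999]
px:.0165 [ 0.8 -1.2 62.8]
```

jog_arm --targets '[{"tx": 1.5,"ty": -1,"tz": 15,"spin": 0,"fingers": 0.85},{"tx": 1.5,"ty": -1.5,"tz": 30,"spin": 0,"fingers": 0.85},{"tx": 1.5,"ty": -1.5,"tz": 43,"spin": 0,"fingers": 0.85},{"tx": 1.5,"ty": -1.5,"tz": 53,"spin": 0,"fingers": 0.85},{"tx": 1.5,"ty": -1.5,"tz": 59,"spin": 0,"fingers": 0.85},{"tx": 1.5,"ty": -1.5,"tz": 61,"spin": 0,"fingers": 0.85},{"tx": 1.5,"ty": -1.5,"tz": 62,"spin": 0,"fingers": 0.85},{"tx": 1.5,"ty": -1.5,"tz": 62,"spin": 0,"fingers": 0.85}]'

```text
clock: 22.25
tool_pos: [0.4522, -0.1541, 0.0176]
eef_rot: [0.007, 0.159, 0.987, 0.002]
force: [0.4, -0.6, 1.0]
opening: 0.852
```

jog_arm --targets '[{"tx": 0,"ty": 0,"tz": 0,"spin": 0,"fingers": 0.7},{"tx": 0,"ty": 0,"tz": 0,"spin": 0,"fingers": 0.6},{"tx": 0,"ty": 0,"tz": 0,"spin": 0,"fingers": 0.5},{"tx": 0,"ty": 0,"tz": 0,"spin": 0,"fingers": 0.4},{"tx": 0,"ty": 0,"tz": 0,"spin": 0,"fingers": 0.3},{"tx": 0,"ty": 0,"tz": 0,"spin": 0,"fingers": 0.25},{"tx": 0,"ty": 0,"tz": 0,"spin": 0,"fingers": 0.25},{"tx": 0,"ty": 0,"tz": 0,"spin": 0,"fingers": 0.25}]' --newtons 50

```text
clock: 23.05
tool_pos: [0.4522, -0.1543, 0.0176]
eef_rot: [0.007, 0.159, 0.987, 0.002]
force: [-1.0, -1.3, 0.3]
opening: 0.423
```

```bash
python3 d.py dx:.09
```

```text
t 23.05 pos [ 0.4522 -0.1543  0.0176] F [-1.  -1.3  0.3] open 0.423 tool z [ 0.0138  0.0016 -0.9999]
dx:.09 [-152.9   67.8  -70.1]
```

jog_arm --targets '[{"tx": 0,"ty": 0,"tz": -12,"spin": 0,"fingers": 0.25},{"tx": 0,"ty": 0,"tz": -32,"spin": 0,"fingers": 0.25},{"tx": -8,"ty": 3,"tz": -54,"spin": 0,"fingers": 0.25},{"tx": -35,"ty": 15,"tz": -68,"spin": 0,"fingers": 0.25},{"tx": -70,"ty": 31,"tz": -70,"spin": 0,"fingers": 0.25},{"tx": -105,"ty": 46,"tz": -70,"spin": 0,"fingers": 0.25},{"tx": -135,"ty": 60,"tz": -70,"spin": 0,"fingers": 0.25},{"tx": -145,"ty": 64,"tz": -70,"spin": 0,"fingers": 0.25}]'

```text
clock: 23.85
tool_pos: [0.6115, -0.1381, 0.0888]
eef_rot: [0.007, 0.158, 0.987, 0.002]
force: [-1.1, 0.4, -4.7]
opening: 0.418
```

```bash
python3 d.py dx:.04
```

```text
t 23.85 pos [ 0.6115 -0.1381  0.0888] F [-1.1  0.4 -4.7] open 0.418 tool z [ 0.0144  0.0022 -0.9999]
dx:.04 [-5.2  1.9 48.8]
```

jog_arm --targets '[{"tx": -3,"ty": 1,"tz": 8,"spin": 0,"fingers": 0.25},{"tx": -5,"ty": 2,"tz": 18,"spin": 0,"fingers": 0.25},{"tx": -5,"ty": 2,"tz": 29,"spin": 0,"fingers": 0.25},{"tx": -5,"ty": 2,"tz": 39,"spin": 0,"fingers": 0.25},{"tx": -5,"ty": 2,"tz": 45,"spin": 0,"fingers": 0.25},{"tx": -5,"ty": 2,"tz": 48,"spin": 0,"fingers": 0.25},{"tx": -5,"ty": 2,"tz": 49,"spin": 0,"fingers": 0.25},{"tx": -5,"ty": 2,"tz": 49,"spin": 0,"fingers": 0.25}]'

```text
clock: 24.65
tool_pos: [0.6177, -0.1378, 0.0401]
eef_rot: [0.007, 0.158, 0.987, 0.002]
force: [0.8, -0.1, -3.8]
opening: 0.42
```

```bash
python3 w.py|grep blue; python3 d.py dx:.0216
```

```text
blue [318. 233.] [ 0.6299 -0.1426] [32.4 43.2]
blue [315. 188.] [ 0.6168 -0.1393] [92.7 94.6]
t 24.7 pos [ 0.6179 -0.1379  0.0403] F [-0.9  0.1 -4. ] open 0.42 tool z [ 0.0153  0.0018 -0.9999]
dx:.0216 [ 0.4 -0.1 18.7]
```

jog_arm --targets '[{"tx": 0.8,"ty": -0.5,"tz": 5,"spin": 0,"fingers": 0.25},{"tx": 0.8,"ty": -0.5,"tz": 9,"spin": 0,"fingers": 0.25},{"tx": 0.8,"ty": -0.5,"tz": 13,"spin": 0,"fingers": 0.25},{"tx": 0.8,"ty": -0.5,"tz": 16,"spin": 0,"fingers": 0.25},{"tx": 0.8,"ty": -0.5,"tz": 17.5,"spin": 0,"fingers": 0.25},{"tx": 0.8,"ty": -0.5,"tz": 18,"spin": 0,"fingers": 0.25},{"tx": 0.8,"ty": -0.5,"tz": 18.5,"spin": 0,"fingers": 0.25},{"tx": 0.8,"ty": -0.5,"tz": 18.5,"spin": 0,"fingers": 0.25}]'

```text
clock: 25.5
tool_pos: [0.6173, -0.1381, 0.0219]
eef_rot: [0.007, 0.158, 0.987, 0.002]
force: [-0.0, -0.0, -4.9]
opening: 0.423
```

jog_arm --targets '[{"tx": 0,"ty": 0,"tz": 0.3,"spin": 0,"fingers": 0.25},{"tx": 0,"ty": 0,"tz": 0.5,"spin": 0,"fingers": 0.43},{"tx": 0,"ty": 0,"tz": 0.5,"spin": 0,"fingers": 0.55},{"tx": 0,"ty": 0,"tz": 0.5,"spin": 0,"fingers": 0.7},{"tx": 0,"ty": 0,"tz": 0.5,"spin": 0,"fingers": 0.8},{"tx": 0,"ty": 0,"tz": -10,"spin": 0,"fingers": 0.85},{"tx": 0,"ty": 0,"tz": -35,"spin": 0,"fingers": 0.85},{"tx": 0,"ty": 0,"tz": -65,"spin": 0,"fingers": 0.85}]'

```text
clock: 26.3
tool_pos: [0.6155, -0.1379, 0.0873]
eef_rot: [0.006, 0.158, 0.987, 0.002]
force: [0.7, -0.4, -0.7]
opening: 0.844
```

jog_arm --targets '[{"tx": 10,"ty": 0,"tz": -25,"spin": 0,"fingers": 0.85},{"tx": 40,"ty": 0,"tz": -60,"spin": 0,"fingers": 0.85},{"tx": 85,"ty": 0,"tz": -80,"spin": 0,"fingers": 0.85},{"tx": 130,"ty": 0,"tz": -100,"spin": 0,"fingers": 0.85},{"tx": 175,"ty": 0,"tz": -120,"spin": 0,"fingers": 0.85},{"tx": 210,"ty": 0,"tz": -130,"spin": 0,"fingers": 0.85},{"tx": 220,"ty": 0,"tz": -130,"spin": 0,"fingers": 0.85},{"tx": 220,"ty": 0,"tz": -130,"spin": 0,"fingers": 0.85}]'

```text
clock: 27.1
tool_pos: [0.4044, -0.0694, 0.2157]
eef_rot: [0.008, 0.158, 0.987, 0.002]
force: [0.4, 0.3, -0.5]
opening: 0.849
```

```bash
python3 d.py
python3 - <<'E'
from h import *
from plant import optics
for n in("top","scene"):
    c=optics.capture(n);cv2.imwrite(f"pics/{n}9.png",c["image"][:,:,::-1])
    if n=="scene": cv2.imwrite("pics/scene9c.png",cv2.resize(c["image"][130:330,170:450],None,fx=2.8,fy=2.8,interpolation=cv2.INTER_CUBIC)[:,:,::-1])
    if n=="top":
        for m,lo,hi,z in(("brass",(12,90,60),(32,255,255),.016),("blue",(100,120,60),(125,255,255),.011),("white",(0,0,150),(180,50,255),.012)):
            for b in blobs(c,lo,hi,z):
                if .35<b[1][0]<.66 and b[1][1]<.4: print(m,*b)
E
```

```text
t 27.1 pos [ 0.4044 -0.0694  0.2157] F [ 0.4  0.3 -0.5] open 0.849 tool z [ 0.0159  0.0015 -0.9999]
brass [182. 218.] [0.4615 0.3054] [21.8 24.6]
brass [263. 150.] [0.6069 0.1408] [36.3 37.2]
brass [183. 147.] [0.6105 0.3113] [49.1 54.7]
brass [387. 142.] [ 0.6243 -0.1289] [40.  59.4]
blue [181. 217.] [0.4615 0.3074] [51.7 53.3]
blue [263. 150.] [0.6068 0.1409] [65.  67.5]
blue [183. 147.] [0.6112 0.3116] [79.5 82.4]
blue [385. 139.] [ 0.6196 -0.1351] [85.2 92.9]
white [539. 189.] [ 0.5395 -0.432 ] [ 39.  119.1]
white [476. 144.] [ 0.6277 -0.3092] [37.6 38. ]
```

View pics/top9.png

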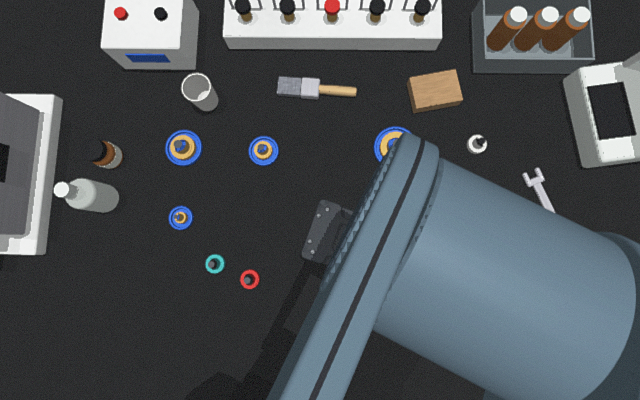

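View pics/scene9c.png

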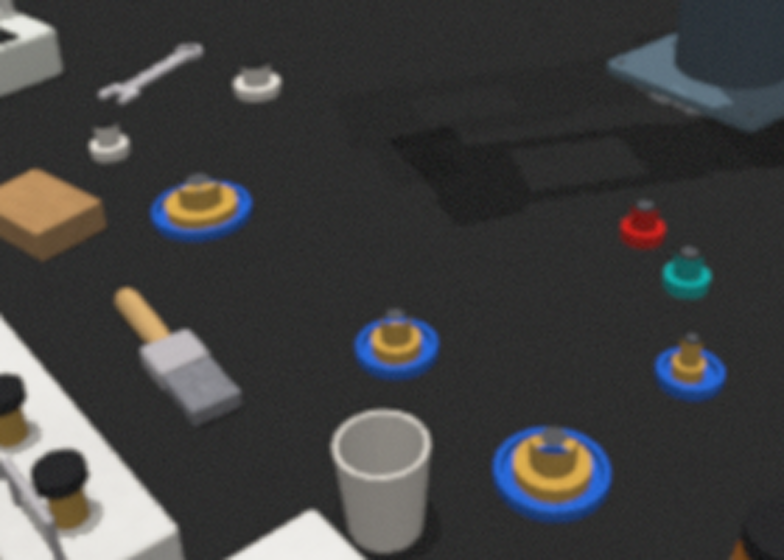

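All four plugs sit boss up, each in its own dish: small (690,370), medium (397,345), large (552,470) and largest (200,205). Both white collars stand, at (257,84) and (109,145). I'll let the arm settle, then hand in.

jog_arm --targets '[{"tx": 0,"ty": 0,"tz": 0,"spin": 0,"fingers": 0.85},{"tx": 0,"ty": 0,"tz": 0,"spin": 0,"fingers": 0.85},{"tx": 0,"ty": 0,"tz": 0,"spin": 0,"fingers": 0.85},{"tx": 0,"ty": 0,"tz": 0,"spin": 0,"fingers": 0.85},{"tx": 0,"ty": 0,"tz": 0,"spin": 0,"fingers": 0.85},{"tx": 0,"ty": 0,"tz": 0,"spin": 0,"fingers": 0.85},{"tx": 0,"ty": 0,"tz": 0,"spin": 0,"fingers": 0.85},{"tx": 0,"ty": 0,"tz": 0,"spin": 0,"fingers": 0.85}]'

```text
clock: 28.0
tool_pos: [0.4059, -0.0701, 0.215]
eef_rot: [0.007, 0.158, 0.987, 0.002]
force: [0.3, 0.0, 0.2]
opening: 0.852
```

```bash
python3 -c "
from plant import close_job
print(close_job())"
```

```text
the job is handed in; nothing more can be done
None
```

I put the four brass plugs, smallest first, boss up into the blue dishes of their own size, and handed the job in at about 28 s with the gripper open and clear.

- **Final check:** the last top and scene pictures show each plug flat in its dish. The small, medium and large plugs measured within about 2 mm of their dish centres. The arm hid part of the largest dish in the top view, so I confirmed that one only by eye in the scene view.
- **Collars:** both white collars still stand in the scene view. The smaller one measured unmoved from above. The larger one was behind the arm there, so I didn't re-measure it.
- **Forces:** the small plug touched down with a measured 28 N, firmer than I intended. For the other three I saw no contact force before opening, so each was let go within about 1 mm of the dish floor.
- **Tilt:** the tool picked up a tilt of about 0.8° along the way. It did no visible harm.

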